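# Knock the relief tile out of its press frame

### The job

The terracotta tile sits sunk in the pocket of the wooden press frame. Press the brass screw on the knock-out lever down, gently but fully home, until the spring catch snaps over the lever's tip, so that the tile stays tipped up after you let go; then take the tile by its long sides and lay it flat, relief side up, in the middle of the round plaster bat. Do not shift the pots and the bottle standing around.

Things in the scene. Friction and masses are not known exactly. Their poses are not given: they have to be found in the camera images.
- press_frame: Light wooden press frame fixed to the counter; base board 290 x 100 x 12 mm. Origin: centre of the board's underside; x runs along the board from the catch end to the pocket end, y across, z up. At +x the tile lies on the lever in a pocket; the fixed pocket walls (x = 45 to 135 mm, outer sides at y = +-43 mm) are 64 mm high, level with the tile's edge. Over 18 N on frame or lever damages it.
- pivot (a point): Fixed pivot of the wooden lever, at x = 0 of the frame, 50 mm up; axes as the frame's. The lever (10 mm thick) runs along the frame's x from -120 to +126 mm, level at the start. Pressing its -x end (the brass screw) down tips its +x end with the tile up. It springs back level when let go, unless caught; caught, it stands at about 0.26 rad, and a hard stop ends its swing at 0.27 rad.
- screw_axis (a point): Fixed point of the frame, 55 mm up, 92 mm from the pivot toward the catch: there the brass press screw (smooth flat round head, 26 mm across) crosses the level lever's top face. The head's top stands 8 to 28 mm above this point at the start, set anew each time and not measured: find it by touch. Does not move with the lever. Screw and lever can be pushed from straight above.
- catch_top (a point): Top of the bevelled steel spring catch at the frame's -x end, 46 mm up, about 35 mm beyond the screw. It yields as the lever's tip is pushed past it, then snaps over and holds it. The push on the screw rises from 3 N to about 9 N at 14 to 17 mm of travel, falls to about 4 N, and the catch is over the tip only at 21 to 24 mm; the hard stop, felt as a steep rise, follows 1 to 2 mm further on.
- tile_center (a point): Centre (half-way up) of the loose terracotta tile, 72 x 55 x 9 mm with low round bosses (2.5 mm) on top, about 0.1 kg. x is its length (along the frame's x), y its width, z its relief face. Sunk, it is 86 mm from the pivot and 59.5 mm up; tipped up and caught, about 80 mm up and tilted 0.26 rad, far end higher; a lip behind its near end stops it sliding. Its long sides are then free.
- relief_tile: The same tile; origin at the centre of its underside, axes as for its centre.
- plaster_bat: Round white plaster drying bat, 176 mm across and 18 mm thick, fixed on the counter. Origin: centre of its underside; its top is 18 mm up.
- pinch_pot: Small loose clay pinch pot, 64 mm across, 38 mm high; origin at its underside centre. Leave alone.
- squeeze_bottle: Loose white squeeze bottle, 41 mm across, 112 mm high; origin at its underside centre. Leave alone.
- water_pot: Loose speckled water pot, 69 mm across, 63 mm high; origin at its underside centre. Leave alone.

How it is judged:
By the outcome, as a careful person would: the job done as asked, in the order asked, and still so for the second after the job is handed in, with the robot touching nothing.
It also fails if it takes over 61 s, if anything falls off the work surface, if the arm or the gripper's body presses on something with over 40 N, if the wrist force passes 120 N, or if a joint passes its speed limit or range.

### The arm

A 6-joint arm with a two-finger parallel gripper is mounted at the origin on a cart in front of the work surface, level with it; the furniture and walls round the work are solid. World frame = base frame: x ahead of the robot, y to its left, z up, the work surface at z = 0. Lengths are in m, angles in rad, forces in N, time in s.
With the tool pointing down it reaches from about 0.25 to 0.725 m from the base axis. Payload 4 kg.
Tool frame: the origin (TCP) lies midway between the tips of the shut fingers; the grasp point (between the pads) lies pinch_z behind it (pinch_z is the distance from the TCP to the grasp point, in m); z points along the fingers, y is the direction in which the jaws open and shut (so a half turn about z gives the same grasp; the last joint's range is limited). The gripper opens to 85 mm and grips with 20 to 120 N. Pads are 22 mm wide; open, the fingers measure 114 mm over their backs; the gripper's body (76 mm by 85 mm) begins 54 mm behind the grasp point. The pads swing forward as they close: fully open they stand 13 mm farther back than shut.
Start: joints at [-1.342, 0.241, 0.005, 1.335, 0, 1.571], TCP at [0.113, -0.487, 0.231] pointing down, gripper open.
Joint ranges: [-2.72, 2.72], [-1.05, 1.87], [-1.09, 1.28], [-1.99, 2.15], [-1.42, 1.44], [-3.14, 3.14]. Speed limits (rad/s): [2.79, 2.79, 3.14, 3.14, 3.14, 3.14].

### API

Orientations are given as [roll, pitch, yaw] about the fixed x, y, z axes, in that order (R = Rz(yaw) Ry(pitch) Rx(roll)).
In Python, from cell import * gives the robot as it stands. The module is installed in compiled form; this text tells all that it offers.
- The arm moves only by the shell command python3 -m jog 'ROWS' [FORCE]. ROWS is JSON, a list of rows, each a list of 5 numbers: the shift along the world's x, y, z in m, then the turn about the world's z in rad, then the finger opening in m, from 0 to 0.0854. A call has 1 to 8 rows; each row is the pose to reach, as a shift and turn from the pose measured when the call began; what a row does not reach only later rows make up. A row lasts 1/10 s, in which the tool goes at most 50 mm and 8.59 degrees, less where a joint would pass 70% of its speed; a pose out of reach is approached as far as the arm can. A call with a gripper value outside its range is refused whole. The fingers move at their own pace and stop on an object; FORCE is the grip in N (left out, the last holds). Time passes only in rows, so rows that repeat a pose let the fingers close. It gives the time, the measured TCP pose, the force and the opening at its end, in the units of the state.
- sense(): the state, without advancing time (a new reading comes with each control period).
- get_image(name): name is "side" or "top"; returns a dict with "img" (400x640x3 uint8, red, green, blue), "fx", "fy", "cx", "cy" (pixels), "origin" and "orientation" of the camera in the world. Camera axes: x right, y up, looking along -z (the intrinsics and any distortion apply to the point x, -y, -z); pixel columns grow to the right and rows downward; lengths in m; the calibration is good to about 2 mm. A picture is of the moment at which its call begins. There is no depth.
- finish_job(): hands the job in, once; it reports no verdict.
The state is a dict: "t": time; "joint_positions": joint angles; "joint_velocities": joint speeds; "effort": joint torques, N m; "ee_pos": TCP position; "eef_rot": TCP orientation; "wrist_force": force on the tool from outside, world axes, zero at the start; "wrist_torque": the same for the moment, N m; "finger_gap": opening from 0.0 (shut) to 1.0 (fully open).
Only numpy, scipy, OpenCV 4.12 (cv2) and the standard library are available. Lean on these libraries where they do the work, as an engineer would, in place of code of your own. Each camera call takes 0.05 s, during which the arm holds its last target.

## Working session

There is one attempt and no reset: what is moved stays moved. The work goes in short steps, Python scripts to look and compute and a shell command to move; the robot and the scene stay as the last step left them, time stands still between calls to the robot, and variables do not carry over. Pictures are saved under pics/ and viewed, and the job is handed in when it is done.

```bash
mkdir -p pics; python3 - <<'E'
from cell import *
import cv2
s=sense()
for k in s: print(k,s[k])
for n in("side","top"):
    d=get_image(n); cv2.imwrite(f"pics/{n}0.png",d["img"][:,:,::-1])
    print(n,{k:v for k,v in d.items() if k!="img"})
E
```

```text
t 0.0
joint_positions [-1.34201899e+00  2.41432196e-01  3.74336038e-03  1.33519784e+00
 -4.47677006e-07  1.57081721e+00]
joint_velocities [ 0.00084115 -0.00018848  0.00198609  0.00203858  0.00029602 -0.00192683]
effort [ 1.01026173e-03 -3.72319043e+01  2.52408153e+01  1.68149936e-02
  1.85698118e-04  2.38213012e-06]
ee_pos [ 0.11325216 -0.48636605  0.23041066]
eef_rot [-3.13950231e+00  4.91320625e-07  2.28756462e-01]
wrist_force [-0.19535813 -0.47696047 -0.85638502]
wrist_torque [0.00670896 0.01546495 0.01064253]
finger_gap 0.9989031101713746
side {'fx': 403.8979650665994, 'fy': 403.8979650665994, 'cx': 322.8237823065985, 'cy': 198.42438534340184, 'origin': array([-0.67807089,  0.20164398,  0.8506403 ]), 'orientation': array([ 1.0076414 ,  0.02208048, -1.73898422])}
top {'fx': 396.8268007958068, 'fy': 396.8268007958068, 'cx': 318.9463627678681, 'cy': 198.62942463408888, 'origin': array([0.42897891, 0.00723489, 1.29363266]), 'orientation': array([ 7.87466952e-02, -9.91825787e-04, -1.55014512e+00])}
```

View pics/side0.png

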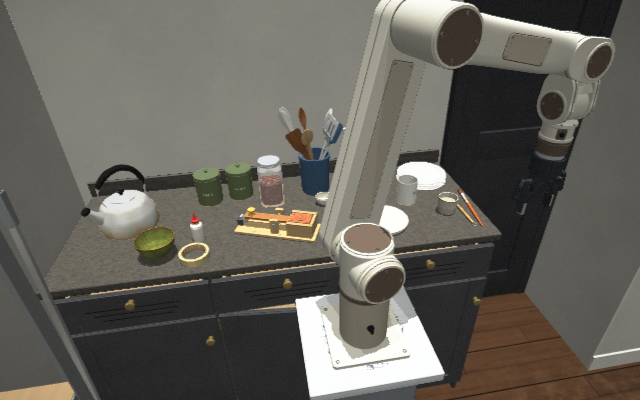

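View pics/top0.png

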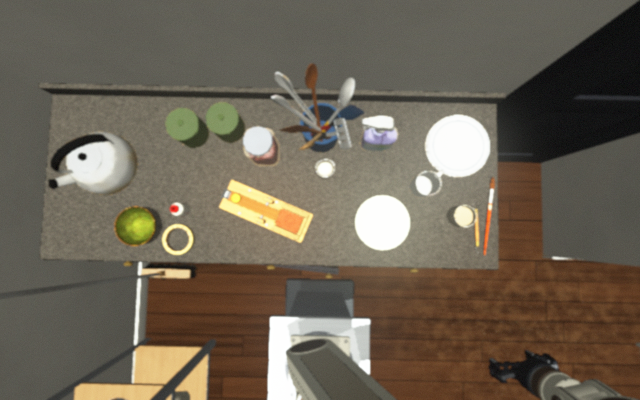

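```bash
cat > h.py <<'E'
import numpy as np, cv2
from scipy.spatial.transform import Rotation as R
from cell import *
def ray(d,u,v):
    r=R.from_euler('xyz',d["orientation"]).as_matrix()
    a=np.array([(u-d["cx"])/d["fx"],-(v-d["cy"])/d["fy"],-1.])
    return np.array(d["origin"]),r@a
def onz(d,u,v,z):
    o,w=ray(d,u,v); return o+w*(z-o[2])/w[2]
def proj(d,p):
    r=R.from_euler('xyz',d["orientation"]).as_matrix()
    c=r.T@(np.array(p)-d["origin"]); return d["cx"]-d["fx"]*c[0]/c[2], d["cy"]+d["fy"]*c[1]/c[2]
E
python3 - <<'E'
from h import *
t=get_image("top"); s=get_image("side")
np.save("t.npy",t["img"])
c=t["img"][170:260,210:420,::-1]; cv2.imwrite("pics/topc.png",cv2.resize(c,None,fx=3.8,fy=3.8,interpolation=cv2.INTER_CUBIC))
c=s["img"][190:260,220:350,::-1]; cv2.imwrite("pics/sidec.png",cv2.resize(c,None,fx=6,fy=6,interpolation=cv2.INTER_CUBIC))
h=cv2.cvtColor(t["img"],cv2.COLOR_RGB2HSV)
for (u,v) in [(235,198),(270,225),(292,218),(383,222),(225,182),(262,203),(240,190),(300,236)]: print(u,v,h[v,u],t["img"][v,u])
E
```

```text
235 198 [ 30 145 254] [254 253 110]
270 225 [ 28  76 254] [254 250 178]
292 218 [ 14 167 252] [252 163  87]
383 222 [ 30   1 254] [254 254 253]
225 182 [ 17  53 134] [134 122 106]
262 203 [ 22 131 247] [247 213 120]
240 190 [ 27  92 254] [254 244 162]
300 236 [ 26 101 248] [248 236 150]
```

View pics/topc.png

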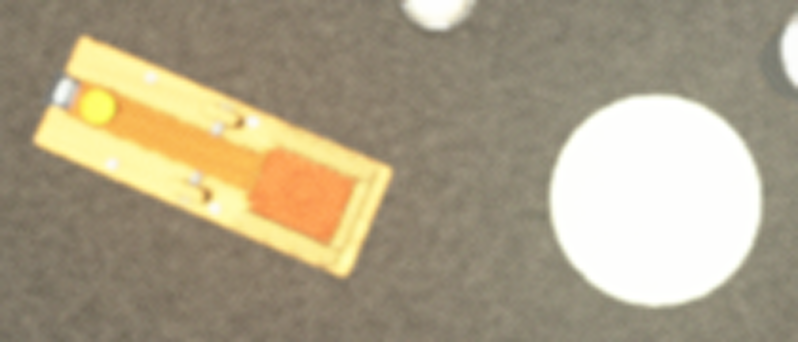

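View pics/sidec.png

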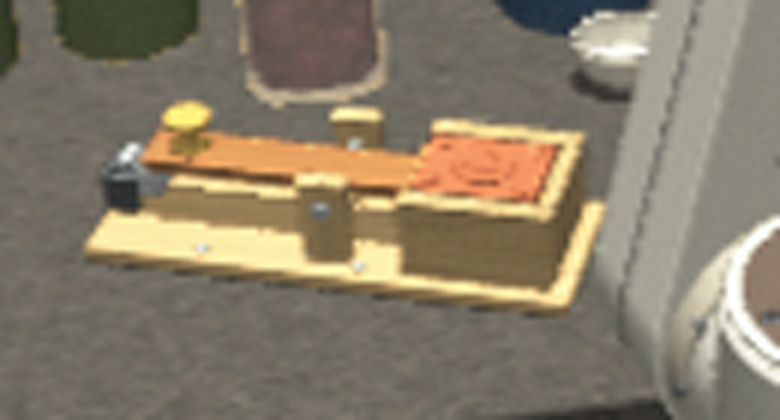

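The top crop shows the frame with its catch end upper left (crop 60,90), the brass screw at crop (97,106), the tile at (303,195) and the bat at (656,200). The side crop agrees. Next I measure them.

```bash
python3 - <<'E'
from h import *
t=get_image("top"); s=get_image("side")
h=cv2.cvtColor(t["img"],cv2.COLOR_RGB2HSV)
def comp(m,u,v):
    n,l,st,c=cv2.connectedComponentsWithStats(m.astype(np.uint8)); k=l[v,u]; return (l==k).astype(np.uint8),st[k],c[k]
# whole frame: saturated
m,st,c=comp((h[...,1]>70)&(h[...,2]>140),270,225)
cn=max(cv2.findContours(m,0,2)[0],key=cv2.contourArea)
r=cv2.minAreaRect(cn); print("frame rect",r)
for p in cv2.boxPoints(r): print(p, onz(t,*p,0.012)[:2])
# tile
a=h[...,0]; m,st,c=comp((a<=16)&(h[...,1]>140)&(h[...,2]>150),292,218); print("tile",st,c)
cn=max(cv2.findContours(m,0,2)[0],key=cv2.contourArea);r=cv2.minAreaRect(cn);print(r, onz(t,*r[0],.065), [onz(t,*p,.064)[:2].round(4) for p in cv2.boxPoints(r)])
# screw
m,st,c=comp((a>=26)&(h[...,1]>125)&(h[...,2]>200),235,198); print("screw",st,c,onz(t,*c,.07))
# bat
m,st,c=comp((h[...,1]<25)&(h[...,2]>240),383,222); print("bat",st,c,onz(t,*c,.018), "diam",2*np.sqrt(st[4]/np.pi)/396.8*1.275)
print(t["img"][60*0+188:200,226:236].max())
E
```

```text
frame rect ((265.57757568359375, 210.8189697265625), (92.04580688476562, 34.402286529541016), 23.198591232299805)
[216.5 208.5] [0.49125305 0.33848534]
[230.0517 176.8793] [0.59508283 0.29863822]
[314.65515 213.13794] [0.48282595 0.02094083]
[301.10345 244.75864] [0.38041932 0.06225119]
tile [276 209  27  25 426] [288.59624413 220.85680751]
((288.3362121582031, 220.7155303955078), (24.29169273376465, 18.12029266357422), 23.198589324951172) [0.45548602 0.10122889 0.065     ] [array([0.4436, 0.1466]), array([0.4956, 0.1259]), array([0.4674, 0.056 ]), array([0.4156, 0.0768])]
screw [231 194   9   9  61] [235.32786885 197.91803279] [0.52238598 0.26663079 0.07      ]
bat [ 355  196   55   54 2326] [382.1044712  222.22269991] [ 0.45789176 -0.19621589  0.018     ] diam 0.17486320566845198
255
```

```bash
python3 - <<'E'
import cell
print([n for n in dir(cell) if not n.startswith('_')])
print(getattr(cell,'pinch_z',None))
E
python3 -m jog '[[0.02,0.04,0.02,0,0.085],[0.045,0.08,0.04,0.0,0],[0.07,0.125,0.05,0.0,0],[0.09,0.165,0.05,0.1,0],[0.11,0.205,0.05,0.2,0],[0.13,0.245,0.05,0.3,0],[0.15,0.285,0.05,0.4,0],[0.17,0.32,0.05,0.5,0]]' 30
python3 -c "
from cell import *
s=sense();print(s['joint_positions'].round(3),s['eef_rot'],s['wrist_force'])"
```

```text
['Unreachable', 'finish_job', 'get_image', 'pinch_z', 'sense']
0.0187
t: 1.1
ee_pos: [0.2836, -0.1649, 0.2813]
eef_rot: [3.141, -0.001, 0.733]
wrist_force: [1.2, -0.4, 0.9]
finger_gap: 0.001
[-0.527 -0.124 -0.257  1.437  0.     1.882] [ 3.14134159e+00 -5.09839167e-04  7.32914359e-01] [ 1.16950488 -0.43897819  0.8874604 ]
```

```bash

python3 -m jog '[[0.02,0.035,0,0.1,0],[0.04,0.075,0,0.2,0],[0.06,0.115,0,0.3,0],[0.08,0.155,0,0.4,0],[0.10,0.195,0,0.4535,0],[0.12,0.235,0,0.4535,0],[0.14,0.275,-0.01,0.4535,0],[0.16,0.31,-0.02,0.4535,0]]' 30
python3 -c "
from cell import *
s=sense();print(s['joint_positions'].round(3),s['ee_pos'],s['eef_rot'],s['wrist_force'])"
```

```text
t: 1.9
ee_pos: [0.4443, 0.1474, 0.2613]
eef_rot: [3.14, -0.001, 1.188]
wrist_force: [0.9, -1.1, 1.0]
finger_gap: -0.001
[ 0.32   0.164 -0.013  1.392  0.     2.274] [0.44433457 0.14742292 0.26132497] [ 3.14024423e+00 -1.36797514e-03  1.18778666e+00] [ 0.86913518 -1.09383138  1.01558094]
```

```bash

python3 -m jog '[[0.02,0.03,-0.01,0,0],[0.04,0.06,-0.03,0,0],[0.06,0.09,-0.06,0,0],[0.078,0.119,-0.09,0,0],[0.078,0.119,-0.12,0,0],[0.078,0.119,-0.15,0,0],[0.078,0.119,-0.163,0,0],[0.078,0.119,-0.163,0,0]]' 30
python3 - <<'E'
from h import *
for i in range(1):
    t=get_image("top"); s=get_image("side")
q=sense();print(q['ee_pos'],q['eef_rot'],q['wrist_force'])
c=t["img"][130:260,180:340,::-1]; a=cv2.resize(c,None,fx=4,fy=4,interpolation=cv2.INTER_CUBIC)
u,v=proj(t,[.5224,.2666,.075]);print(u,v); cv2.imwrite("pics/t1.png",a)
c=s["img"][150:260,210:350,::-1]; cv2.imwrite("pics/s1.png",cv2.resize(c,None,fx=5,fy=5,interpolation=cv2.INTER_CUBIC))
E
```

```text
t: 2.7
ee_pos: [0.5207, 0.2655, 0.0961]
eef_rot: [-3.14, 0.003, 1.188]
wrist_force: [-0.5, 0.6, -0.3]
finger_gap: -0.003
[0.52294398 0.26654449 0.09943081] [ 3.13937808e+00 -2.43463433e-03  1.18745379e+00] [ 0.10017526 -0.50895509  0.34696959]
234.9986645120158 197.78311544180443
```

View pics/s1.png

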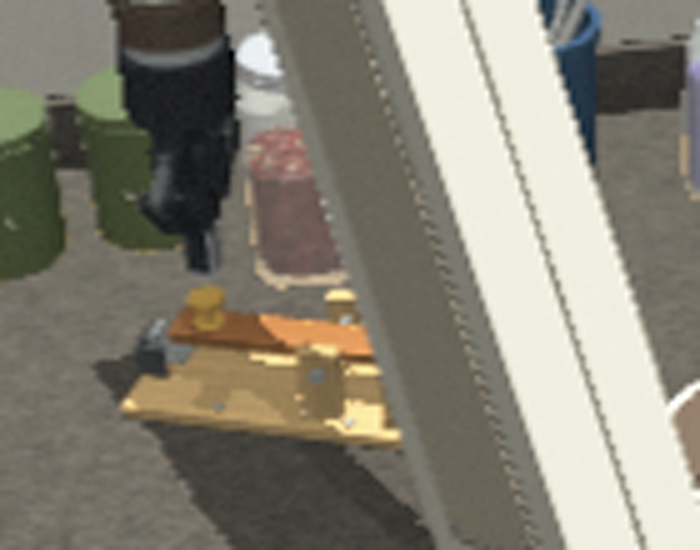

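View pics/t1.png

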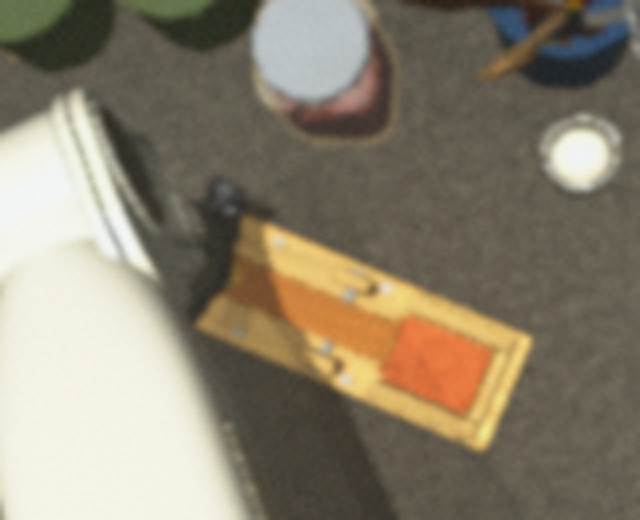

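Fingertip is directly over the brass head (side crop: tip at 203,270, head at 206,293). I'll come down by touch.

```bash

python3 -m jog '[[0,0,-0.003,0,0],[0,0,-0.006,0,0],[0,0,-0.009,0,0],[0,0,-0.011,0,0],[0,0,-0.012,0,0],[0,0,-0.013,0,0],[0,0,-0.014,0,0],[0,0,-0.014,0,0]]' 30
for i in 1 2 ; do python3 -c "
from cell import *
s=sense();print(s['ee_pos'],s['wrist_force'],s['wrist_torque'])"; done
python3 - <<'E'
from h import *
s=get_image("side")
o,w=ray(s,251.2,208.6)
t={'fx':396.8268,'fy':396.8268,'cx':318.946,'cy':198.629,'origin':np.array([.42897891,.00723489,1.29363266]),'orientation':[7.87466952e-02,-9.91825787e-04,-1.55014512]}
o2,w2=ray(t,235.33,197.92)
A=np.stack([w,-w2],1); k=np.linalg.lstsq(A,o2-o,rcond=None)[0]; print(o+w*k[0],o2+w2*k[1])
E
```

```text
t: 3.6
ee_pos: [0.5229, 0.2665, 0.0853]
eef_rot: [3.14, -0.002, 1.188]
wrist_force: [0.5, -0.3, -0.2]
finger_gap: -0.004
[0.52286173 0.26653427 0.08528326] [ 0.52435544 -0.30349791 -0.22304957] [-0.01313199 -0.02163114  0.01607075]
[0.52286173 0.26653427 0.08528326] [ 0.52435544 -0.30349791 -0.22304957] [-0.01313199 -0.02163114  0.01607075]
[0.52234095 0.26866695 0.07426692] [0.52210004 0.26584883 0.07365114]
```

```bash

python3 -m jog '[[0,0,-0.002,0,0],[0,0,-0.004,0,0],[0,0,-0.006,0,0],[0,0,-0.007,0,0],[0,0,-0.008,0,0]]' 30
python3 -m jog '[[0,0,-0.001,0,0],[0,0,-0.002,0,0]]'
python3 -m jog '[[0,0,-0.001,0,0],[0,0,-0.002,0,0]]'
```

```text
t: 4.15
ee_pos: [0.5228, 0.2666, 0.0773]
eef_rot: [3.14, -0.002, 1.187]
wrist_force: [-0.7, 0.4, 2.5]
finger_gap: -0.0
t: 4.35
ee_pos: [0.5231, 0.2669, 0.0757]
eef_rot: [3.139, -0.003, 1.188]
wrist_force: [-0.8, 1.5, 3.0]
finger_gap: -0.003
t: 4.55
ee_pos: [0.5234, 0.2673, 0.0741]
eef_rot: [3.139, -0.004, 1.188]
wrist_force: [-1.7, 0.4, 2.7]
finger_gap: -0.002
```

```bash

python3 -m jog '[[0,0,-0.001,0,0],[0,0,-0.002,0,0],[0,0,-0.003,0,0]]'
python3 -m jog '[[0,0,-0.001,0,0],[0,0,-0.002,0,0],[0,0,-0.003,0,0]]'
python3 -m jog '[[0,0,-0.001,0,0],[0,0,-0.002,0,0]]'
python3 -m jog '[[0,0,-0.001,0,0],[0,0,-0.002,0,0]]'
```

```text
t: 4.85
ee_pos: [0.5238, 0.2676, 0.0712]
eef_rot: [3.138, -0.005, 1.188]
wrist_force: [0.1, 0.9, 2.2]
finger_gap: 0.0
t: 5.15
ee_pos: [0.5241, 0.268, 0.0687]
eef_rot: [3.138, -0.006, 1.188]
wrist_force: [-1.3, 1.1, 6.3]
finger_gap: 0.002
t: 5.35
ee_pos: [0.5243, 0.2683, 0.0673]
eef_rot: [3.138, -0.007, 1.188]
wrist_force: [-1.4, 1.5, 6.7]
finger_gap: 0.001
t: 5.55
ee_pos: [0.5243, 0.2685, 0.066]
eef_rot: [3.137, -0.008, 1.188]
wrist_force: [-1.9, 0.4, 8.5]
finger_gap: 0.001
```

```bash

python3 -m jog '[[0,0,-0.001,0,0],[0,0,-0.002,0,0]]'
python3 -m jog '[[0,0,-0.001,0,0],[0,0,-0.002,0,0]]'
python3 -m jog '[[0,0,-0.001,0,0],[0,0,-0.002,0,0]]'
```

```text
t: 5.75
ee_pos: [0.5245, 0.2687, 0.0648]
eef_rot: [3.137, -0.009, 1.188]
wrist_force: [-2.0, 0.8, 8.4]
finger_gap: -0.004
t: 5.95
ee_pos: [0.5247, 0.269, 0.0639]
eef_rot: [3.136, -0.01, 1.188]
wrist_force: [-2.4, 1.7, 8.3]
finger_gap: 0.002
t: 6.15
ee_pos: [0.5251, 0.2692, 0.063]
eef_rot: [3.135, -0.011, 1.188]
wrist_force: [-1.5, 1.1, 9.0]
finger_gap: -0.001
```

```bash

python3 -m jog '[[0,0,-0.001,0,0],[0,0,-0.002,0,0]]'
python3 -m jog '[[0,0,-0.001,0,0],[0,0,-0.002,0,0]]'
python3 -m jog '[[0,0,-0.001,0,0],[0,0,-0.002,0,0]]'
```

```text
t: 6.35
ee_pos: [0.5256, 0.2694, 0.0622]
eef_rot: [3.134, -0.012, 1.188]
wrist_force: [-2.6, 0.0, 9.5]
finger_gap: -0.0
t: 6.55
ee_pos: [0.526, 0.2697, 0.0615]
eef_rot: [3.133, -0.014, 1.188]
wrist_force: [-1.2, 1.8, 9.8]
finger_gap: -0.003
t: 6.75
ee_pos: [0.5264, 0.2699, 0.0604]
eef_rot: [3.132, -0.015, 1.188]
wrist_force: [-0.5, 0.7, 6.4]
finger_gap: 0.001
```

```bash

python3 -m jog '[[-0.0005,0,-0.001,0,0],[-0.0005,0,-0.002,0,0]]'
python3 -m jog '[[0,0,-0.001,0,0],[0,0,-0.0015,0,0]]'
python3 -m jog '[[0,0,-0.001,0,0],[0,0,-0.0015,0,0]]'
```

```text
t: 6.95
ee_pos: [0.5264, 0.2701, 0.0589]
eef_rot: [3.131, -0.016, 1.188]
wrist_force: [0.8, 1.1, 4.2]
finger_gap: -0.002
t: 7.15
ee_pos: [0.5265, 0.2702, 0.0573]
eef_rot: [3.131, -0.016, 1.188]
wrist_force: [-0.3, 2.1, 3.9]
finger_gap: 0.003
t: 7.35
ee_pos: [0.5264, 0.2702, 0.0554]
eef_rot: [3.132, -0.016, 1.188]
wrist_force: [1.3, 1.2, 2.3]
finger_gap: 0.0
```

```bash
python3 -m jog '[[0,0,-0.001,0,0],[0,0,-0.0015,0,0]]'
```

```text
t: 7.55
ee_pos: [0.5265, 0.2703, 0.0538]
eef_rot: [3.132, -0.016, 1.188]
wrist_force: [-0.1, 1.1, 4.9]
finger_gap: -0.002
```

```bash
python3 -m jog '[[0,0,-0.0005,0,0],[0,0,-0.001,0,0]]'
python3 -m jog '[[0,0,-0.0005,0,0],[0,0,-0.001,0,0]]'
```

```text
t: 7.75
ee_pos: [0.5266, 0.2704, 0.0534]
eef_rot: [3.131, -0.016, 1.188]
wrist_force: [-0.5, 0.9, 9.9]
finger_gap: 0.0
t: 7.95
ee_pos: [0.5268, 0.2705, 0.0533]
eef_rot: [3.131, -0.017, 1.188]
wrist_force: [-0.9, 0.7, 9.1]
finger_gap: 0.004
```

```bash
python3 -m jog '[[0,0,-0.0007,0,0],[0,0,-0.0012,0,0]]'
python3 -m jog '[[0,0,0.001,0,0],[0,0,0.002,0,0],[0,0,0.004,0,0],[0,0,0.006,0,0],[0,0,0.008,0,0]]'
python3 - <<'E'
from h import *
s=get_image("side")
c=s["img"][150:260,210:350,::-1]; cv2.imwrite("pics/s2.png",cv2.resize(c,None,fx=5,fy=5,interpolation=cv2.INTER_CUBIC))
E
```

```text
t: 8.15
ee_pos: [0.5271, 0.2707, 0.0532]
eef_rot: [3.13, -0.018, 1.188]
wrist_force: [-1.4, 0.7, 10.5]
finger_gap: -0.001
t: 8.65
ee_pos: [0.5265, 0.2701, 0.0604]
eef_rot: [3.131, -0.016, 1.188]
wrist_force: [-0.6, -0.5, 0.4]
finger_gap: -0.001
```

View pics/s2.png

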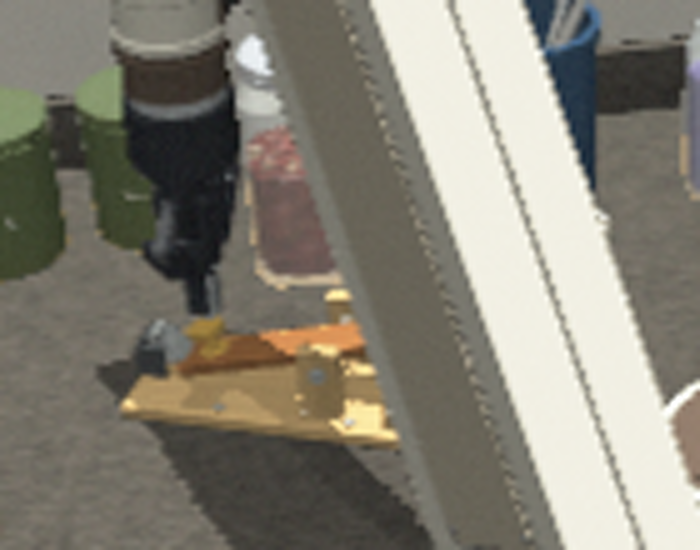

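Caught: the force fell to about 0 after lifting 7 mm, and the picture shows the screw head (crop 205,330) still low beside the catch. Now I clear the arm and look at the tile.

```bash
python3 -m jog '[[0,0,0.03,0,0],[0,0,0.07,0,0],[0,0,0.11,0,0],[0,-0.04,0.13,0,0.02],[-0.02,-0.08,0.13,0,0.0854],[-0.03,-0.12,0.13,0,0.0854],[-0.04,-0.16,0.13,0,0.0854],[-0.05,-0.2,0.13,0,0.0854]]'
python3 -m jog '[[0,-0.04,0,0,0.0854],[0,-0.08,0,0,0.0854],[0,-0.12,0,0,0.0854],[0,-0.16,0,0,0.0854]]'
python3 - <<'E'
from h import *
t=get_image("top"); s=get_image("side")
print(sense()['ee_pos'],sense()['eef_rot'],sense()['finger_gap'])
c=t["img"][170:260,210:350,::-1]; cv2.imwrite("pics/t3.png",cv2.resize(c,None,fx=5,fy=5,interpolation=cv2.INTER_CUBIC))
c=s["img"][170:260,220:350,::-1]; cv2.imwrite("pics/s3.png",cv2.resize(c,None,fx=5,fy=5,interpolation=cv2.INTER_CUBIC))
h=cv2.cvtColor(t["img"],cv2.COLOR_RGB2HSV)
m=((h[...,0]<=16)&(h[...,1]>140)&(h[...,2]>150)).astype(np.uint8)
n,l,st,ce=cv2.connectedComponentsWithStats(m)
for k in range(1,n):
    if st[k,4]>100: print(st[k],ce[k],onz(t,*ce[k],.084)); mm=(l==k).astype(np.uint8); cn=max(cv2.findContours(mm,0,2)[0],key=cv2.contourArea); r=cv2.minAreaRect(cn); print(r,onz(t,*r[0],.084))
print(proj(t,[.4576,.1064,.084]))
E
```

```text
t: 9.5
ee_pos: [0.476, 0.0688, 0.191]
eef_rot: [3.13, -0.017, 1.189]
wrist_force: [0.8, -1.2, -0.0]
finger_gap: 0.848
t: 9.9
ee_pos: [0.4755, -0.0928, 0.191]
eef_rot: [3.13, -0.016, 1.189]
wrist_force: [0.8, -0.4, 0.5]
finger_gap: 1.001
[ 0.47565218 -0.09536416  0.19085453] [ 3.12980425 -0.01493731  1.1820207 ] 1.006069335240741
[239 195  63  38 835] [274.73892216 214.54131737] [0.47300657 0.14170668 0.084     ]
((269.10345458984375, 212.25865173339844), (65.25930786132812, 19.03943634033203), 23.198591232299805) [0.47960806 0.15908889 0.084     ]
[484 210   7  45 137] [486.90510949 229.71532847] [ 0.44023793 -0.50447458  0.084     ]
((486.88201904296875, 231.98878479003906), (3.5553410053253174, 44.37065887451172), 5.440331935882568) [ 0.43334559 -0.50431725  0.084     ]
(np.float64(286.183091463793), np.float64(219.84064732311006))
```

View pics/t3.png

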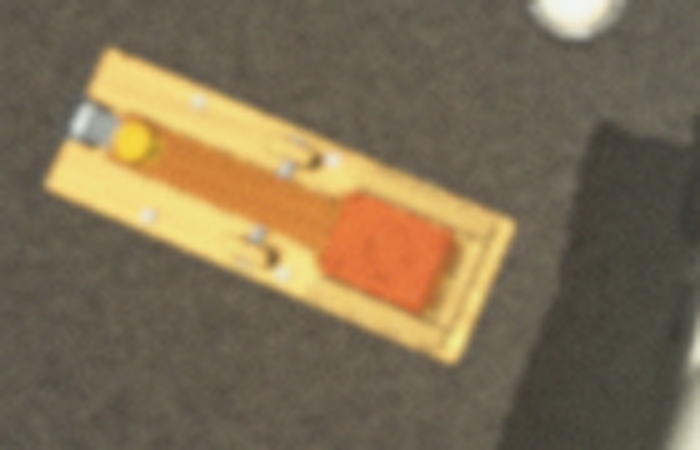

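View pics/s3.png

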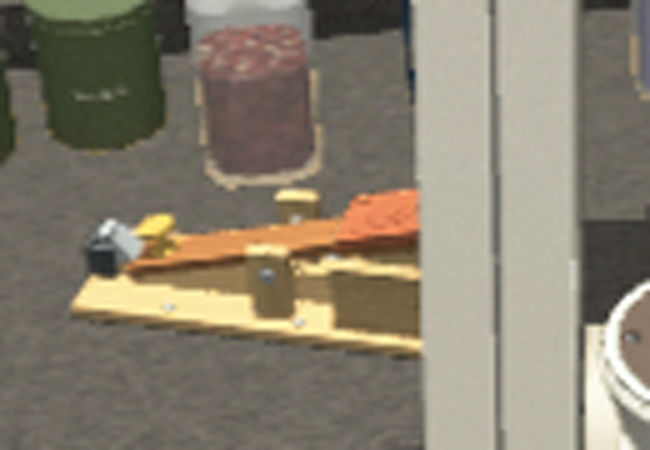

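Lever stays caught: the tile is tipped (top crop centre about 388,252 → px 287.2,220.0; predicted 286.2,219.8). Going to the grasp.

```bash
python3 -m jog '[[-0.005,0.045,0,0,0.0854],[-0.01,0.09,0,0,0.0854],[-0.014,0.135,0,0.0045,0.0854],[-0.0187,0.175,0,0.0045,0.0854],[-0.0187,0.2004,-0.01,0.0045,0.0854],[-0.0187,0.2004,-0.03,0.0045,0.0854],[-0.0187,0.2004,-0.05,0.0045,0.0854],[-0.0187,0.2004,-0.05,0.0045,0.0854]]'
python3 - <<'E'
from h import *
t=get_image("top"); s=get_image("side")
print(sense()['ee_pos'],sense()['eef_rot'],sense()['finger_gap'])
c=t["img"][170:260,210:350,::-1]; cv2.imwrite("pics/t4.png",cv2.resize(c,None,fx=5,fy=5,interpolation=cv2.INTER_CUBIC))
c=s["img"][150:260,220:350,::-1]; cv2.imwrite("pics/s4.png",cv2.resize(c,None,fx=5,fy=5,interpolation=cv2.INTER_CUBIC))
E
```

```text
t: 10.8
ee_pos: [0.4542, 0.1056, 0.1383]
eef_rot: [3.135, -0.012, 1.188]
wrist_force: [0.4, 0.9, -0.7]
finger_gap: 1.002
[0.45642945 0.10540442 0.14086107] [ 3.1308601  -0.01434813  1.18718427] 1.0013223159600675
```

View pics/t4.png

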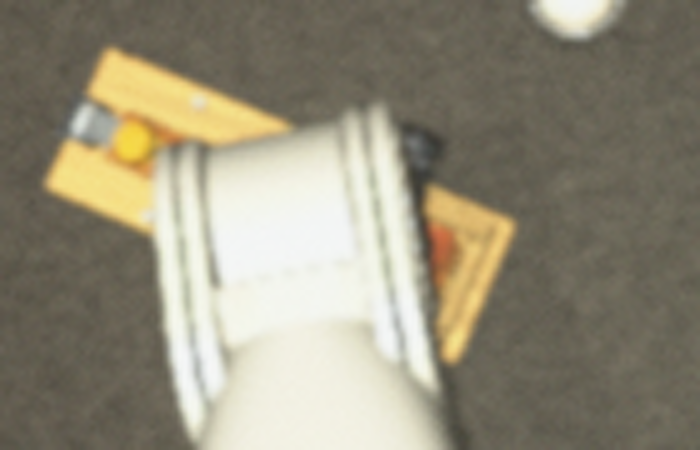

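View pics/s4.png

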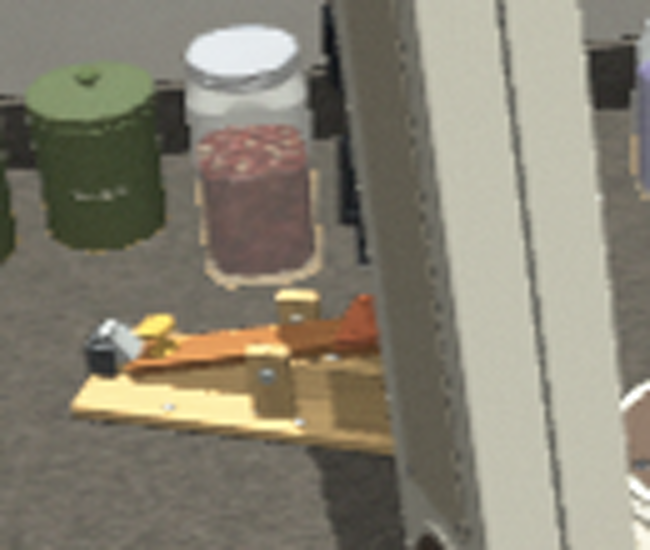

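```bash
python3 -m jog '[[0.0005,-0.0004,-0.02,0,0.0854],[0.0005,-0.0004,-0.04,0,0.0854],[0.0005,-0.0004,-0.055,0,0.0854],[0.0005,-0.0004,-0.062,0,0.0854],[0.0005,-0.0004,-0.0676,0,0.0854],[0.0005,-0.0004,-0.0676,0,0.0854]]' 20
python3 -m jog '[[0,0,0,0,0.062],[0,0,0,0,0.062],[0,0,0,0,0.062]]' 20
python3 -c "
from cell import *
s=sense();print(s['ee_pos'],s['eef_rot'],s['wrist_force'],s['finger_gap'])"
```

```text
t: 11.5
ee_pos: [0.4572, 0.105, 0.0735]
eef_rot: [3.131, -0.015, 1.187]
wrist_force: [0.2, 1.0, 0.1]
finger_gap: 0.999
t: 11.8
ee_pos: [0.4577, 0.1051, 0.0741]
eef_rot: [3.13, -0.015, 1.187]
wrist_force: [-0.2, -0.1, -0.2]
finger_gap: 0.724
[0.45772485 0.10512197 0.07413148] [ 3.12957096 -0.01535538  1.1868723 ] [-0.16431549 -0.07656    -0.18148075] 0.7243962988008046
```

```bash
python3 -m jog '[[-0.0005,0,-0.0008,0,0.058],[-0.0005,0,-0.0008,0,0.054],[-0.0005,0,-0.0008,0,0.05],[-0.0005,0,-0.0008,0,0.045],[-0.0005,0,-0.0008,0,0.045],[-0.0005,0,-0.0008,0,0.045]]' 20
```

```text
t: 12.4
ee_pos: [0.4574, 0.1052, 0.0736]
eef_rot: [3.129, -0.016, 1.187]
wrist_force: [-1.0, -0.7, 5.7]
finger_gap: 0.639
```

```bash
python3 -m jog '[[0,0,0.005,0,0.045],[0,0,0.012,0,0.045],[0,0,0.025,0,0.045],[0,0,0.05,0,0.045],[0,0,0.08,0,0.045],[0,0,0.11,0,0.045],[0,0,0.12,0,0.045]]' 25
python3 -m jog '[[0,-0.04,0,0,0.045],[0,-0.08,0,0,0.045],[0,-0.12,0,0,0.045],[0,-0.16,0,0,0.045],[0,-0.2,0,0,0.045],[0,-0.24,0,0,0.045],[0,-0.27,0,0,0.045],[0,-0.30,0,0,0.045]]' 25
python3 - <<'E'
from h import *
t=get_image("top"); s=get_image("side")
print(sense()['ee_pos'],sense()['eef_rot'],sense()['finger_gap'],sense()['wrist_force'])
c=t["img"][150:260,210:430,::-1]; cv2.imwrite("pics/t5.png",cv2.resize(c,None,fx=3.6,fy=3.6,interpolation=cv2.INTER_CUBIC))
c=s["img"][130:260,220:430,::-1]; cv2.imwrite("pics/s5.png",cv2.resize(c,None,fx=3.8,fy=3.8,interpolation=cv2.INTER_CUBIC))
E
```

```text
t: 13.1
ee_pos: [0.4591, 0.1055, 0.1968]
eef_rot: [3.125, -0.019, 1.187]
wrist_force: [1.3, 0.9, -0.5]
finger_gap: 0.636
t: 13.9
ee_pos: [0.4583, -0.1959, 0.1959]
eef_rot: [3.126, -0.019, 1.186]
wrist_force: [0.8, -0.0, -1.2]
finger_gap: 0.636
[ 0.45857661 -0.19754527  0.19577097] [ 3.12556477 -0.01763187  1.18215352] 0.6394281657038524 [ 0.7087482   0.71745887 -0.46616966]
```

View pics/t5.png

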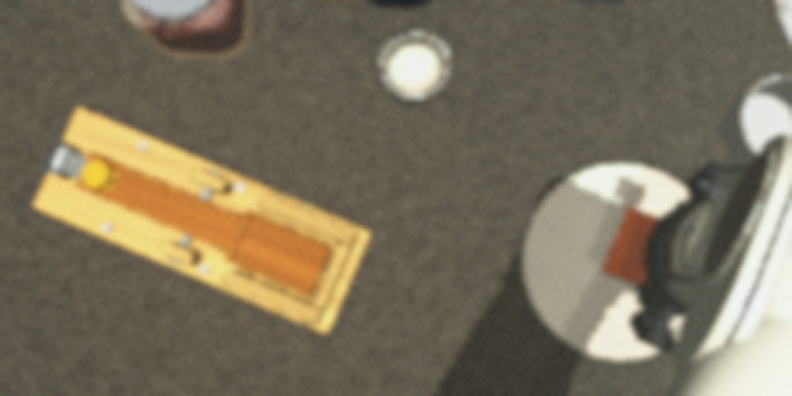

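View pics/s5.png

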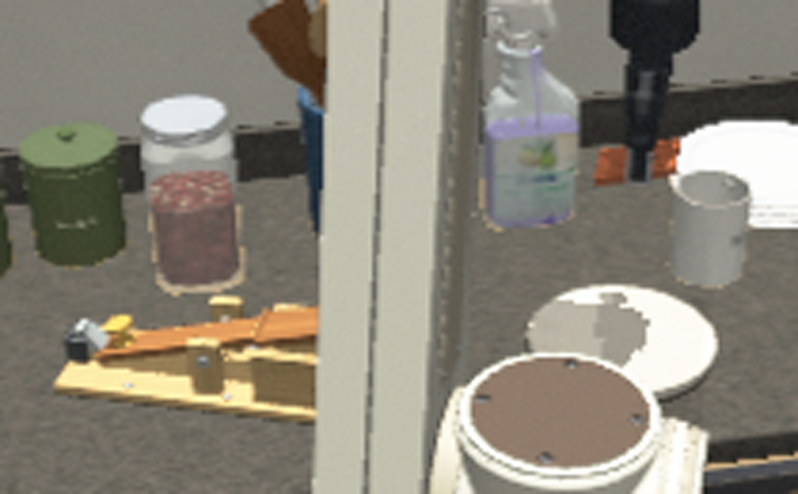

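Lever remains caught and empty. The tile is held over the bat (side crop: tile around 640,160, low end to the left). Now I lower it and let its low end touch first.

```bash
python3 -m jog '[[-0.0007,0.0013,-0.03,0,0.045],[-0.0007,0.0013,-0.065,0,0.045],[-0.0007,0.0013,-0.10,0,0.045],[-0.0007,0.0013,-0.13,0,0.045],[-0.0007,0.0013,-0.15,0,0.045],[-0.0007,0.0013,-0.16,0,0.045],[-0.0007,0.0013,-0.163,0,0.045]]' 20
python3 -m jog '[[0,0,-0.001,0,0.045],[0,0,-0.003,0,0.045],[0,0,-0.004,0,0.045],[0,0,-0.005,0,0.045]]'
python3 -m jog '[[0,0,-0.001,0,0.045],[0,0,-0.002,0,0.045]]'
```

```text
t: 14.7
ee_pos: [0.4568, -0.1953, 0.0314]
eef_rot: [3.129, -0.018, 1.183]
wrist_force: [0.7, 0.4, -0.6]
finger_gap: 0.634
t: 15.1
ee_pos: [0.4574, -0.1956, 0.0271]
eef_rot: [3.127, -0.018, 1.183]
wrist_force: [0.5, 0.3, 0.0]
finger_gap: 0.638
t: 15.3
ee_pos: [0.4578, -0.1958, 0.0254]
eef_rot: [3.126, -0.018, 1.183]
wrist_force: [0.6, 0.7, -0.3]
finger_gap: 0.633
```

```bash
python3 -m jog '[[0,0,-0.001,0,0.045],[0,0,-0.002,0,0.045]]'
python3 -m jog '[[0,0,-0.001,0,0.045],[0,0,-0.002,0,0.045]]'
python3 -m jog '[[0,0,-0.001,0,0.045],[0,0,-0.0015,0,0.045]]'
```

```text
t: 15.5
ee_pos: [0.4578, -0.196, 0.0237]
eef_rot: [3.126, -0.017, 1.182]
wrist_force: [-1.9, -1.0, 3.8]
finger_gap: 0.637
t: 15.7
ee_pos: [0.4577, -0.1965, 0.0223]
eef_rot: [3.125, -0.016, 1.182]
wrist_force: [-3.6, -1.0, 6.0]
finger_gap: 0.632
t: 15.9
ee_pos: [0.4576, -0.1969, 0.0214]
eef_rot: [3.125, -0.016, 1.182]
wrist_force: [-3.8, -0.3, 6.1]
finger_gap: 0.632
```

```bash
python3 -m jog '[[0,0,-0.001,0,0.045],[0,0,-0.002,0,0.045]]'
python3 -m jog '[[0,0,-0.001,0,0.045],[0,0,-0.002,0,0.045]]'
python3 -m jog '[[0,0,-0.001,0,0.045],[0,0,-0.002,0,0.045]]'
python3 -m jog '[[0,0,-0.001,0,0.045],[0,0,-0.002,0,0.045]]'
python3 - <<'E'
from h import *
s=get_image("side")
c=s["img"][170:260,350:430,::-1]; cv2.imwrite("pics/s6.png",cv2.resize(c,None,fx=6,fy=6,interpolation=cv2.INTER_CUBIC))
E
```

```text
t: 16.1
ee_pos: [0.4576, -0.1974, 0.0201]
eef_rot: [3.124, -0.015, 1.182]
wrist_force: [-3.2, -1.2, 5.1]
finger_gap: 0.632
t: 16.3
ee_pos: [0.4576, -0.1978, 0.0188]
eef_rot: [3.124, -0.014, 1.181]
wrist_force: [-3.2, -0.3, 5.2]
finger_gap: 0.636
t: 16.5
ee_pos: [0.4575, -0.1982, 0.0175]
eef_rot: [3.123, -0.014, 1.181]
wrist_force: [-2.5, -2.4, 6.1]
finger_gap: 0.634
t: 16.7
ee_pos: [0.4575, -0.1985, 0.0162]
eef_rot: [3.123, -0.013, 1.181]
wrist_force: [-1.3, -0.2, 6.2]
finger_gap: 0.631
```

View pics/s6.png

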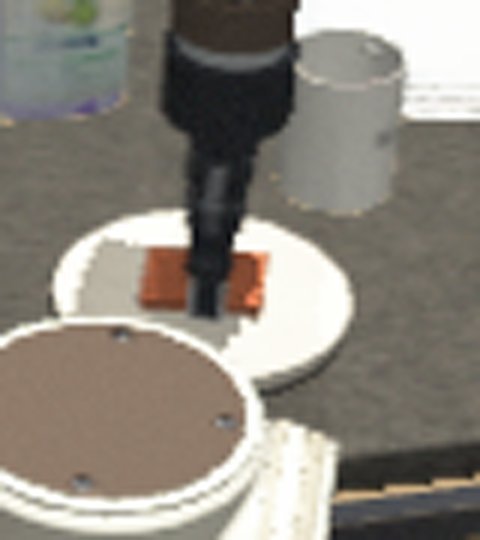

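```bash
python3 -m jog '[[0,0.0015,0,0,0.045],[0,0.003,-0.0005,0,0.045],[0,0.003,-0.0012,0,0.045]]'
python3 -m jog '[[0,0,-0.0006,0,0.045],[0,0,-0.0012,0,0.045]]'
```

```text
t: 17.05
ee_pos: [0.4583, -0.1961, 0.0155]
eef_rot: [3.121, -0.012, 1.181]
wrist_force: [-1.4, -2.2, 5.2]
finger_gap: 0.634
t: 17.25
ee_pos: [0.4583, -0.1962, 0.0149]
eef_rot: [3.12, -0.012, 1.181]
wrist_force: [-3.0, -0.2, 12.0]
finger_gap: 0.637
```

```bash
python3 -m jog '[[0,0,0.0006,0,0.045],[0,0,0.0006,0,0.057],[0,0,0.0006,0,0.062],[0,0,0.0006,0,0.07],[0,0,0.001,0,0.0854],[0,0,0.002,0,0.0854],[0,0,0.01,0,0.0854],[0,0,0.03,0,0.0854]]'
python3 -m jog '[[0,0,0.05,0,0.0854],[0,0,0.10,0,0.0854],[0,0,0.15,0,0.0854],[-0.03,0.04,0.15,0,0.0854],[-0.06,0.08,0.15,0,0.0854],[-0.09,0.12,0.15,0,0.0854],[-0.12,0.16,0.15,0,0.0854],[-0.12,0.2,0.15,0,0.0854]]'
python3 - <<'E'
from h import *
t=get_image("top"); s=get_image("side")
c=t["img"][150:260,210:430,::-1]; cv2.imwrite("pics/t7.png",cv2.resize(c,None,fx=3.6,fy=3.6,interpolation=cv2.INTER_CUBIC))
c=s["img"][130:260,220:430,::-1]; cv2.imwrite("pics/s7.png",cv2.resize(c,None,fx=3.8,fy=3.8,interpolation=cv2.INTER_CUBIC))
h=cv2.cvtColor(t["img"],cv2.COLOR_RGB2HSV)
m=((h[...,1]>90)).astype(np.uint8); m[:,:345]=0; m[:190]=0; m[250:]=0; m[:,420:]=0
n,l,st,ce=cv2.connectedComponentsWithStats(m)
for k in range(1,n):
    if st[k,4]>60:
        r=cv2.minAreaRect(max(cv2.findContours((l==k).astype(np.uint8),0,2)[0],key=cv2.contourArea))
        print(st[k],ce[k],onz(t,*ce[k],.028),r)
        print([onz(t,*p,.028)[:2].round(4) for p in cv2.boxPoints(r)])
E
```

```text
t: 18.05
ee_pos: [0.4568, -0.1956, 0.0441]
eef_rot: [3.124, -0.012, 1.181]
wrist_force: [-0.4, -0.1, 0.1]
finger_gap: 1.005
t: 18.85
ee_pos: [0.3327, 0.0052, 0.1943]
eef_rot: [3.126, -0.011, 1.179]
wrist_force: [1.3, -0.3, 0.0]
finger_gap: 1.001
[370 211  25  23 354] [381.9180791  221.85028249] [ 0.45883721 -0.19401772  0.028     ] ((381.90521240234375, 221.88792419433594), (21.796871185302734, 16.150693893432617), 23.198591232299805)
[array([ 0.4479, -0.1521]), array([ 0.4956, -0.1718]), array([ 0.4695, -0.236 ]), array([ 0.422, -0.216])]
```

View pics/t7.png

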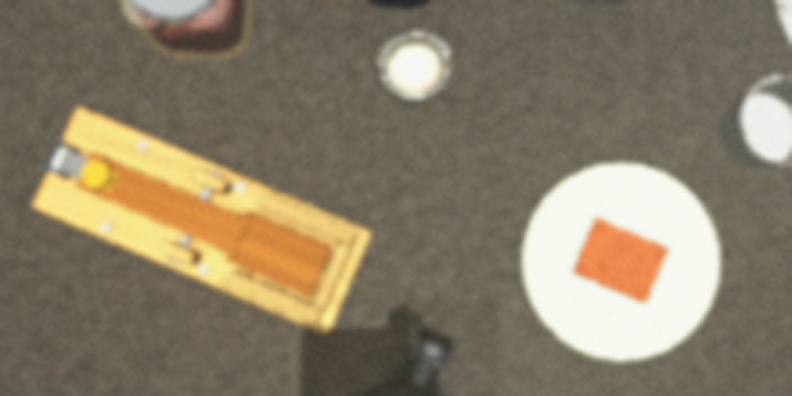

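View pics/s7.png

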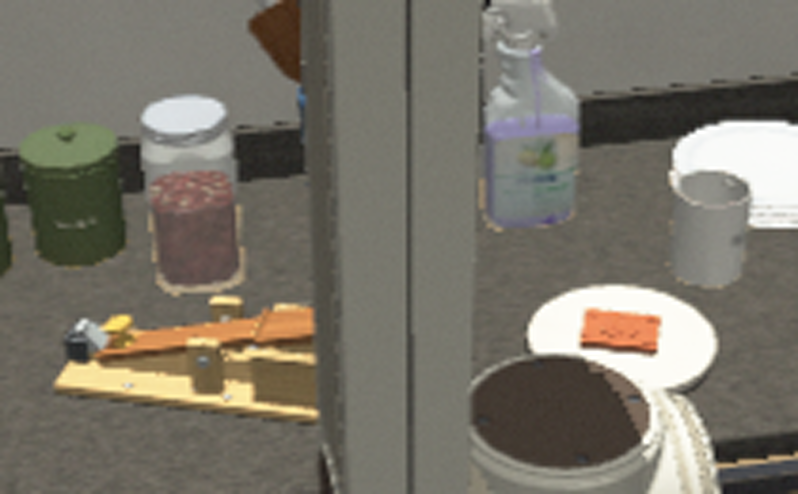

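The tile lies flat, relief up (top crop 620,260), within about 2 mm of the bat centre, and the lever is still caught. I'll check that the bystanders haven't moved, then hand in.

```bash
python3 -m jog '[[0,0,0,0,0.0854],[0,0,0,0,0.0854],[0,0,0,0,0.0854]]'
python3 - <<'E'
from h import *
t=get_image("top"); a=cv2.imread("pics/top0.png")[:,:,::-1].astype(float)
for n,(u,v,w) in dict(bottle=(177,209,14),pinch=(325,168,14),pot=(464,216,14)).items():
    s=np.s_[v-w:v+w,u-w:u+w]; g=[cv2.GaussianBlur(x[s].mean(2).astype(np.float32),(0,0),1) for x in (a,t["img"].astype(float))]
    print(n,cv2.phaseCorrelate(g[0],g[1]))
print(sense()['joint_velocities'].round(3),sense()['wrist_force'])
finish_job()
E
```

```text
t: 19.25
ee_pos: [0.3363, 0.0071, 0.1951]
eef_rot: [3.123, -0.014, 1.187]
wrist_force: [-0.0, 0.7, 0.6]
finger_gap: 0.999
bottle ((0.07675975641248378, -0.03378369778252832), 0.980221721066369)
pinch ((0.07597873994840043, -0.14014653346757733), 0.9008515367243025)
pot ((0.13266850481167758, -0.018094840464097928), 0.9756882906622357)
[-0.002  0.004 -0.001 -0.001  0.002  0.002] [-0.09040727 -0.00984816  0.00166383]
the job is handed in; nothing more can be done
```

The job is done and handed in at about 19 s of the 61 s allowed; `finish_job()` reports no verdict.

- **Pressing the screw:** I pressed the brass screw down by touch. The push peaked at about 10 N and fell to between 2 and 5 N. It then rose steeply at the hard stop after about 24 mm, reaching at most 10.5 N in the readings. When I let go, the lever stayed caught with the tile tipped up.
- **Moving the tile:** I gripped the tile by its long sides and lowered its low end onto the bat first. It pivoted flat in the fingers before I released it.
- **Last checks:** The pictures show the tile flat, relief side up, about 2.4 mm from the measured centre of the bat. The lever was still caught. The bottle and both pots had shifted by less than 0.2 px in the top view, so I take them as unmoved. The arm stood clear and still.

No check failed. One thing was off: after the press, the tool kept a tilt of about 0.02 rad, with no visible effect on the grasp or the placing.

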